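# Bundle three round bars in a soldering jig

### The job

Get the three aluminium bars ready to be joined as a bundle: first slide the jig's jaw along until it presses the two lower bars firmly together against the fence, then bring the third bar off the ledge and let it settle along the groove on top of those two, its ends roughly in line with theirs. Do not drop the bar in from a height or send it flying, leave the jaw closed up with no slack, and leave the jack, the tool jar and the spring clamp where they are.

Things in the scene. Friction and masses are not known exactly. Their poses are not given: they have to be found in the camera images.
- jig: Jig screwed to the bench, does not move. Plywood bed 150 (x) x 182 (y) x 12 mm thick; origin under the bed's centre on the bench top, z up. At its +y end a wooden fence, upright face at y = +53 mm. Closed up, the lower bars' axes lie at y = +37 and +5 mm, 28 mm above the bench.
- ledge (a point): Middle of the flat ledge on top of the fence, 45 mm above the bench (33 above the bed), at jig y = +71 mm; axes as the jig's. The ledge is 150 mm long (x), from jig y = +53 to +89 mm, no lip, with a groove 8 mm wide and 7 mm deep along x through this point.
- hollow (a point): Fixed mark: where the third bar's axis ends up when seated in the hollow on the closed-up lower bars, at jig x = 0, y = +21 mm, 55.7 mm above the bench.
- jaw (a joint): Travel of the sliding jaw along the jig's +y (towards the fence), m: 0 fully open, about 0.055 when both lower bars are pinched between jaw and fence (end stop 0.060). It slides stiffly: 5 to 6 N to move it, more than 10 N once the bars are pinched, and it stays where it is left.
- jaw_back (a point): Middle of the jaw's outer (-y) upright face, the face to push on, 27 mm above the bench; axes as the jig's. The jaw is a dark wooden strip with steel facing, 150 mm long (x), 20 mm thick (y), standing 28 mm above the bed, its top 41 mm above the bench. Its gripping face is 20 mm in +y from this point.
- bar_a: Plain solid aluminium round bar, 32 mm diameter, 130 mm long, about 0.28 kg, lying on the bed, the one nearer the fence; origin at its middle, on its axis; x along the bar. Free to roll.
- bar_b: Same kind of bar, lying on the bed, the one nearer the jaw; origin at its middle, on its axis; x along the bar. Free to roll.
- bar_c: Same kind of bar, lying lengthwise in the ledge's groove, axis 60 mm above the bench; origin mid-bar on its axis, x along the bar. A sideways push of a few newtons brings it out. Rolled to -y it first dips between ledge edge and the closed-up bar_a (jig y about +45 mm) and can stop there; past the top of bar_a (y +37 mm) it falls on into the hollow.
- jack: Blue scissor jack, 90 x 80 x 80 mm, bystander; origin under its centre.
- jar: Steel jar 72 mm across and 90 mm high with brushes and tools sticking out to about 200 mm, bystander; origin under its centre.
- clamp: Small black and orange spring clamp lying flat, about 120 x 55 x 22 mm, bystander; origin under its pivot.
Not all that is in view belongs to the job. What is shaped like the bar_c but blue or green is not meant.

How it is judged:
By the outcome, as a careful person would: the job done as asked, in the order asked, and still so for the second after the job is handed in, with the robot touching nothing.
It also fails if it takes over 51 s, if anything falls off the work surface, if the arm or the gripper's body presses on something with over 40 N, if the wrist force passes 120 N, or if a joint passes its speed limit or range.

### The arm

A 6-joint arm with a two-finger parallel gripper is mounted at the origin on the work surface. World frame = base frame: x ahead of the robot, y to its left, z up, the work surface at z = 0. Lengths are in m, angles in degrees, forces in N, time in s.
With the tool pointing down it reaches from about 0.4 to 0.825 m from the base axis. Payload 7 kg.
Tool frame: the origin (TCP) lies between the finger pads; the fingertips stand 19 mm ahead of it and the grasp point (between the pads) is the TCP; z points along the fingers, y is the line along which they close (so a half turn about z gives the same grasp; the last joint's range is limited). The gripper opens to 85 mm and grips with 20 to 120 N. Pads are 22 mm wide; open, the fingers measure 114 mm over their backs; the gripper's body (76 mm by 85 mm) begins 54 mm behind the grasp point. The pads swing forward as they close: fully open they stand 13 mm farther back than shut.
Start: joints at [-54.139, 20.546, 0.682, 0, -70.136, -16.507], TCP at [0.224, -0.637, 0.25] pointing down, gripper open.
Joint ranges: [-176.03, 176.03], [-82.01, 121.73], [-58.28, 71.71], [-173.87, 95.51], [-174.79, -0.11], [-173.66, 173.66]. Speed limits (degrees/s): [136.94, 136.94, 172.46, 180, 180, 180].

### API

Orientations are given as a 3x3 rotation matrix whose columns are the frame's x, y, z axes.
In Python, from plant import * gives the robot as it stands.
- The arm moves only by the tool move_arm, never from a script. Its argument "motion" is a list of rows, each an object of numbers: "fingers": the closure, from -1 (fully open) to 1 (shut); "x", "y", "z": the shift along the tool's x, y, z in mm; "yaw": the turn about the tool's z in degrees. In form: [{"fingers": .., "x": .., "y": .., "z": .., "yaw": ..}, ...]. A call has 1 to 8 rows; each row shifts and turns the commanded pose from where the row before left it, along the tool's axes as they then stand; what a row does not reach is not made up. A row lasts 1/10 s, in which the tool goes at most 50 mm and 8.59 degrees, less where a joint would pass 70% of its speed; a pose out of reach is approached as far as the arm can. A call with a gripper value outside its range is refused whole. The fingers move at their own pace and stop on an object; "squeeze" is the grip in N (left out, the last holds). Time passes only in rows, so rows that do not move let the fingers close. It gives the time, the measured TCP pose, the force, the opening and the grip force at its end, in the units of the state.
- sense(): the state, without advancing time (a new reading comes with each control period).
- camera(name): name is "side" or "top" or "wrist"; returns a dict with "frame" (384x512x3 uint8, red, green, blue), "depth" (384x512 float32, m along the optical axis (not along the pixel's ray), 0 where there is no reading), "mtx" (3x3 intrinsics, pixels), "cam_to_world" (4x4, takes a point from camera to world coordinates). Camera axes: x right, y down, z forward; pixel columns grow to the right and rows downward; lengths in m; the calibration is good to about 2 mm. A picture is of the moment at which its call begins.
- hand_in(): hands the job in; it is judged then, once.
The state is a dict: "time_s": time; "joints": joint angles; "joint_velocities": joint speeds; "effort": joint torques, N m; "tool_pos": TCP position; "eef_rot": TCP orientation; "ft_force": force on the tool from outside, world axes, zero at the start; "moment": the same for the moment, N m; "opening": opening from 0.0 (shut) to 1.0 (fully open); "gripper_force": force on a finger pad.
Only numpy, scipy, OpenCV 4.12 (cv2) and the standard library are available. Lean on these libraries where they do the work, as an engineer would, in place of code of your own. Each camera call takes 0.05 s, during which the arm holds its last target. There are 200 camera calls.

## Working session

There is one attempt and no reset: what is moved stays moved. The work goes in short steps, Python scripts to look and compute and a tool call to move; the robot and the scene stay as the last step left them, time stands still between calls to the robot, and variables do not carry over. Pictures are saved under pics/ and viewed, at most 10 in all, crops included, and the job is handed in when it is done.

Besides the shell and the picture viewer there is one more tool, called after "Request:" as a command line: name --argument value ..., lists and objects as JSON in quotes. move_arm: Moves the arm, as the interface text tells. Its arguments: {"type":"object","properties":{"motion":{"type":"array","items":{"type":"object","properties":{"fingers":{"type":"number"},"x":{"type":"number"},"y":{"type":"number"},"z":{"type":"number"},"yaw":{"type":"number"}}}},"squeeze":{"type":"number"}},"required":["motion"]}

```bash
mkdir -p pics; ls; python3 - <<'E'
from plant import *
import cv2,numpy as np
s=sense();print(s['time_s'],s['tool_pos'],s['eef_rot'],s['ft_force'],s['opening'])
for n in("top","side"):
    c=camera(n);np.savez(f'{n}0.npz',**{k:c[k] for k in('frame','depth','mtx','cam_to_world')})
    cv2.imwrite(f'pics/{n}0.png',c['frame'][...,::-1]);print(c['cam_to_world'].round(3).tolist(),c['mtx'].round(1).tolist())
E
```

```text
pics
0.0 [ 0.22352042 -0.63644152  0.24935809] [[-9.43524858e-01 -3.31300994e-01 -7.03143393e-04]
 [-3.31301700e-01  9.43523657e-01  1.51408322e-03]
 [ 1.61815149e-04  1.66152776e-03 -9.99998607e-01]] [-0.62855017 -0.22160225  0.14619999] 1.0007376142894109
[[0.015, -0.997, 0.08, 0.497], [-1.0, -0.015, 0.003, 0.012], [-0.002, -0.08, -0.997, 1.238], [0.0, 0.0, 0.0, 1.0]] [[372.8, 0.0, 256.1], [0.0, 372.8, 194.0], [0.0, 0.0, 1.0]]
[[-0.808, -0.436, 0.396, 0.143], [-0.589, 0.593, -0.55, 0.637], [0.005, -0.677, -0.736, 0.895], [0.0, 0.0, 0.0, 1.0]] [[409.0, 0.0, 254.3], [0.0, 409.0, 192.4], [0.0, 0.0, 1.0]]
```

View pics/top0.png

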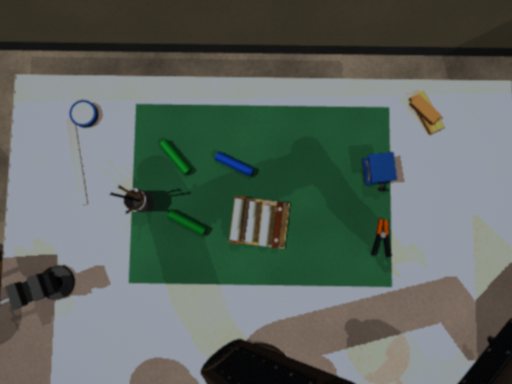

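View pics/side0.png

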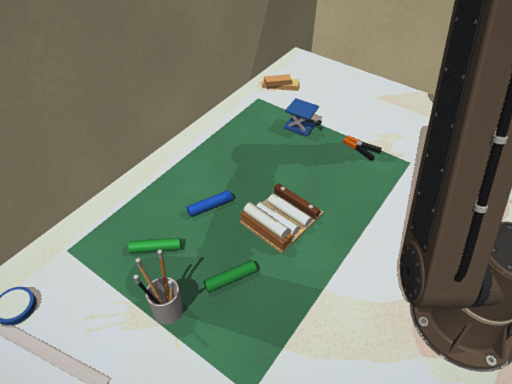

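The top view shows the jig at about (260,222) with three bars: leftmost (237,218), then (251,222) and (265,222), and the dark jaw at (283,224). The side view shows the bar nearest the fence standing highest. The green bars (175,156) and (188,222) and the blue one (235,163) are decoys. The silver bar at (237,218), on the ledge, fits bar_c. I'll confirm this in a crop and with depth.

```bash
cat > h.py <<'E'
import numpy as np,cv2
def cloud(c):
    d=c['depth'];K=c['mtx'];v,u=np.indices(d.shape)
    P=np.stack([(u-K[0,2])/K[0,0]*d,(v-K[1,2])/K[1,1]*d,d],-1)
    T=c['cam_to_world'];return P@T[:3,:3].T+T[:3,3]
E
python3 - <<'E'
from h import *
c=np.load('top0.npz');W=cloud(c);f=c['frame']
cv2.imwrite('pics/crop0.png',cv2.resize(f[180:265,215:305],None,fx=6.5,fy=6.5,interpolation=cv2.INTER_CUBIC)[...,::-1])
for r in(205,222,240):
    print(r,[(u,*(W[r,u]*1000).round().astype(int)) for u in range(226,296,2)])
# fence-jig outline: points higher than 8mm in the region
R=W[185:260,222:298];m=(R[...,2]>.006)
m=m.astype(np.uint8)
pts=R[m>0][:,:2]*1000
print(cv2.minAreaRect(pts.astype(np.float32)))
E
```

```text
205 [(226, np.int64(558), np.int64(115), np.int64(3)), (228, np.int64(558), np.int64(108), np.int64(6)), (230, np.int64(559), np.int64(102), np.int64(-2)), (232, np.int64(559), np.int64(95), np.int64(4)), (234, np.int64(556), np.int64(84), np.int64(64)), (236, np.int64(555), np.int64(77), np.int64(77)), (238, np.int64(555), np.int64(71), np.int64(78)), (240, np.int64(555), np.int64(65), np.int64(79)), (242, np.int64(556), np.int64(59), np.int64(70)), (244, np.int64(557), np.int64(54), np.int64(44)), (246, np.int64(559), np.int64(48), np.int64(12)), (248, np.int64(558), np.int64(41), np.int64(36)), (250, np.int64(558), np.int64(34), np.int64(43)), (252, np.int64(558), np.int64(28), np.int64(44)), (254, np.int64(558), np.int64(21), np.int64(42)), (256, np.int64(558), np.int64(15), np.int64(41)), (258, np.int64(560), np.int64(9), np.int64(9)), (260, np.int64(559), np.int64(2), np.int64(14)), (262, np.int64(560), np.int64(-5), np.int64(13)), (264, np.int64(558), np.int64(-11), np.int64(39)), (266, np.int64(558), np.int64(-17), np.int64(45)), (268, np.int64(558), np.int64(-23), np.int64(4
[... 3597 characters left out ...]
.int64(446), np.int64(-39), np.int64(10)), (274, np.int64(447), np.int64(-44), np.int64(39)), (276, np.int64(447), np.int64(-50), np.int64(41)), (278, np.int64(447), np.int64(-57), np.int64(38)), (280, np.int64(446), np.int64(-65), np.int64(10)), (282, np.int64(446), np.int64(-71), np.int64(14)), (284, np.int64(446), np.int64(-78), np.int64(11)), (286, np.int64(446), np.int64(-85), np.int64(1)), (288, np.int64(446), np.int64(-92), np.int64(5)), (290, np.int64(446), np.int64(-99), np.int64(1)), (292, np.int64(446), np.int64(-105), np.int64(4)), (294, np.int64(446), np.int64(-112), np.int64(0))]
((504.5172119140625, 2.54168701171875), (243.23382568359375, 246.0034942626953), 0.636907160282135)
```

View pics/crop0.png

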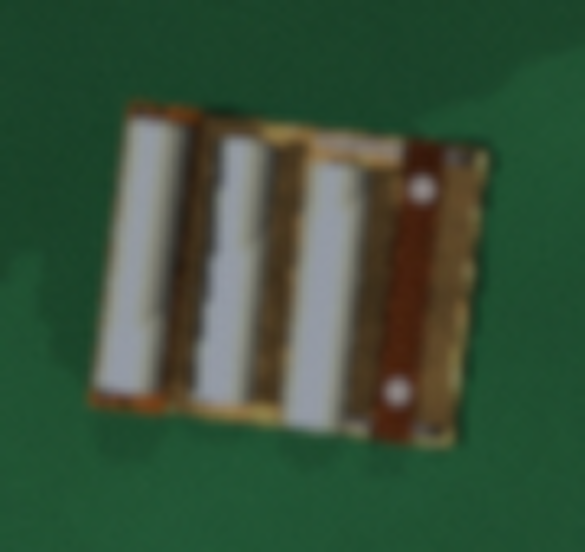

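The crop confirms bar_c: silver, with its top at about 78 mm, on the ledge at left. Next I fit the geometry.

```bash
python3 - <<'E'
from h import *
c=np.load('top0.npz');W=cloud(c)*1000;f=c['frame'].astype(int)
m=np.zeros(f.shape[:2],bool);m[185:260,222:298]=1
green=(f[...,1]>f[...,0]*1.25)&(f[...,1]>f[...,2]*1.05)
notg=cv2.morphologyEx((m&~green).astype(np.uint8),cv2.MORPH_OPEN,np.ones((3,3)))>0
def rect(mk,n):
    p=W[mk][:,:2].astype(np.float32);r=cv2.minAreaRect(p);vx,vy,x,y=cv2.fitLine(p,cv2.DIST_HUBER,0,.01,.01).ravel()
    print(n,len(p),r,'line ang',np.degrees(np.arctan2(vy,vx)),'c',x,y,'zmed',np.median(W[mk][:,2]));
rect(notg,'all')
rect(notg&(W[...,2]>68),'c')
w=f.min(-1)>95
k,l,st,ce=cv2.connectedComponentsWithStats((notg&w).astype(np.uint8),connectivity=4)
for i in range(1,k):
    if st[i,4]>60: rect(l==i,i)
z=W[...,2];u=np.indices(z.shape)[1]
jaw=notg&(f[...,0]>f[...,2]*2.)&(z>33)&(W[...,1]<-35); rect(jaw,'jaw')
for n in['top','side']: pass
c=np.load('side0.npz');W=cloud(c)*1000
reg=(W[...,0]>400)&(W[...,0]<600)&(W[...,1]>-110)&(W[...,1]<110)
rect(reg&(W[...,2]>70)&(W[...,2]<85),'side c')
rect(reg&(W[...,2]>36)&(W[...,2]<45)&(W[...,1]<-38),'side jaw')
rect(reg&(W[...,2]>8)&(W[...,2]<16),'side bed')
E
```

```text
all 2672 ((503.4695129394531, 4.263946533203125), (187.9322509765625, 155.8291778564453), 84.32119750976562) line ang 69.60506 c 502.94675 4.509015 zmed 39.338097751478344
c 385 ((510.72735595703125, 49.7568473815918), (77.7154769897461, 129.06900024414062), 84.3160629272461) line ang -6.0411005 c 513.1449 72.98362 zmed 74.82532193860169
1 318 ((510.1311950683594, 79.15312957763672), (109.6059341430664, 96.58586883544922), 34.027034759521484) line ang -5.3838277 c 510.37213 77.57807 zmed 74.84659958812001
2 290 ((503.5282897949219, 28.168079376220703), (33.456817626953125, 133.6164093017578), 83.50989532470703) line ang -4.5275497 c 503.36438 33.31294 zmed 42.65440643497875
4 341 ((493.6657409667969, -6.500360488891602), (37.60028076171875, 131.8846893310547), 84.75792694091797) line ang -5.0101132 c 493.80142 -11.694763 zmed 42.49621665401415
jaw 234 ((496.970458984375, -56.15634536743164), (143.2602996826172, 35.20726776123047), 1.9587345123291016) line ang -5.8845887 c 494.95526 -55.30085 zmed 41.716091042509944
side c 394 ((511.0338134765625, 75.86891174316406), (29.60823631286621, 130.92379760742188), 83.34754943847656) line ang -6.509303 c 509.26123 77.790276 zmed 74.88797470901099
side jaw 323 ((495.5245666503906, -55.343902587890625), (23.672340393066406, 149.46627807617188), 84.58672332763672) line ang -6.0531726 c 494.8938 -53.870525 zmed 41.21976476006706
side bed 398 ((501.39434814453125, -1.7503585815429688), (196.7688751220703, 150.60948181152344), 83.90040588378906) line ang 52.271908 c 462.3697 10.529437 zmed 12.293474882433596
```

Jig origin is about (0.5025, 0.0035) with x at −5.8°. The jaw's back is at about jig y −69 (travel about 17 mm). First I turn the tool to the jig and shut the fingers, then go behind the jaw.

Request:
move_arm --motion '[{"fingers": 1,"yaw": 8.4},{"fingers": 1,"yaw": 8.4},{"fingers": 1,"yaw": 8.3},{"fingers": 1,"x": -14,"y": 38},{"fingers": 1,"x": -14,"y": 38},{"fingers": 1,"x": -14,"y": 38},{"fingers": 1,"x": -14,"y": 38},{"fingers": 1,"x": -14,"y": 38}]' --squeeze 60

```text
validation failed for argument at $.mo...
```

Request:
move_arm --motion '[{"fingers": 1,"x": -14,"y": 38},{"fingers": 1,"x": -14,"y": 38},{"fingers": 1,"x": -14,"y": 38},{"fingers": 1,"x": -14,"y": 38},{"fingers": 1,"x": -14,"y": 38},{"fingers": 1,"x": -14,"y": 38},{"fingers": 1,"x": -14,"y": 38},{"fingers": 1}]'

```text
validation failed for argument at $.mo...
```

Request:
move_arm --motion '[{"fingers": 1,"x": 0,"y": 0,"z": 0,"yaw": 8.4},{"fingers": 1,"x": 0,"y": 0,"z": 0,"yaw": 8.4},{"fingers": 1,"x": 0,"y": 0,"z": 0,"yaw": 8.3},{"fingers": 1,"x": -14,"y": 38,"z": 0,"yaw": 0},{"fingers": 1,"x": -14,"y": 38,"z": 0,"yaw": 0},{"fingers": 1,"x": -14,"y": 38,"z": 0,"yaw": 0},{"fingers": 1,"x": -14,"y": 38,"z": 0,"yaw": 0},{"fingers": 1,"x": -14,"y": 38,"z": 0,"yaw": 0}]' --squeeze 60

```text
time_s: 0.9
tool_pos: [0.3126, -0.4532, 0.2499]
eef_rot: [[-0.995, 0.1, -0.0], [0.1, 0.995, 0.0], [0.0, 0.0, -1.0]]
ft_force: [1.4, 0.7, 0.4]
opening: 0.002
gripper_force: 0.0
```

Request:
move_arm --motion '[{"fingers": 1,"x": -14,"y": 38,"z": 0,"yaw": 0},{"fingers": 1,"x": -14,"y": 38,"z": 0,"yaw": 0},{"fingers": 1,"x": -14,"y": 38,"z": 0,"yaw": 0},{"fingers": 1,"x": -14,"y": 38,"z": 0,"yaw": 0},{"fingers": 1,"x": -14,"y": 38,"z": 0,"yaw": 0},{"fingers": 1,"x": -14,"y": 38,"z": 0,"yaw": 0},{"fingers": 1,"x": -14,"y": 38,"z": 0,"yaw": 0},{"fingers": 1,"x": -14,"y": 38,"z": 0,"yaw": 0}]'

```text
time_s: 1.7
tool_pos: [0.4544, -0.1619, 0.2503]
eef_rot: [[-0.995, 0.1, -0.0], [0.1, 0.995, 0.0], [0.0, 0.0, -1.0]]
ft_force: [0.8, 0.3, 0.2]
opening: -0.002
gripper_force: 0.0
```

Request:
move_arm --motion '[{"fingers": 1,"x": -15,"y": 35,"z": 20,"yaw": 0},{"fingers": 1,"x": -14,"y": 30,"z": 20,"yaw": 0},{"fingers": 1,"x": 0,"y": 0,"z": 35,"yaw": 0},{"fingers": 1,"x": 0,"y": 0,"z": 35,"yaw": 0},{"fingers": 1,"x": 0,"y": 0,"z": 0,"yaw": 0},{"fingers": 1,"x": 0,"y": 0,"z": 0,"yaw": 0}]'

```text
time_s: 2.3
tool_pos: [0.4895, -0.102, 0.1406]
eef_rot: [[-0.995, 0.1, -0.001], [0.1, 0.995, -0.001], [0.001, -0.001, -1.0]]
ft_force: [1.2, -0.2, 0.7]
opening: -0.001
gripper_force: 0.0
```

```bash
python3 - <<'E'
from plant import *
import cv2,numpy as np
c=camera("wrist");np.savez('w1.npz',**c);cv2.imwrite('pics/w1.png',c['frame'][...,::-1]);s=sense();print(s['tool_pos'],s['ft_force'],s['time_s'])
E
```

```text
[ 0.49036084 -0.10196388  0.14164221] [ 0.51633625 -0.8463335   0.07011634] 2.35
```

View pics/w1.png

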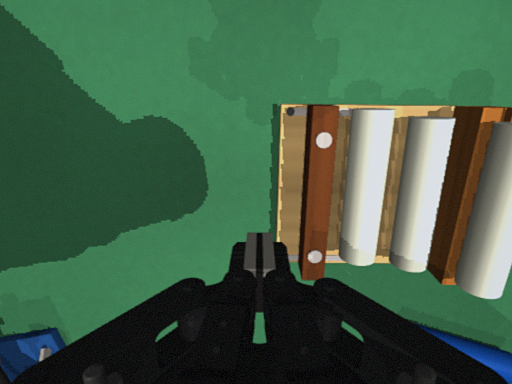

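The wrist view shows the jaw (columns 303–338, rows 105–280), bars at columns 370, 422 and 490, and the closed fingertips at (260,240). I refine the jig frame from its depth.

```bash
python3 - <<'E'
from h import *
c=np.load('w1.npz');W=cloud(c)*1000;f=c['frame'].astype(int);z=W[...,2]
a=np.radians(-5.8);O=np.array([502.5,3.5]);R=np.array([[np.cos(a),np.sin(a)],[-np.sin(a),np.cos(a)]])
J=(W[...,:2]-O)@R.T
u=np.indices(z.shape)[1]; ok=(u>265)&(c['depth']>.05)&(z<90)
def show(n,m):
    p=J[m];vx,vy,x,y=cv2.fitLine(p.astype(np.float32),cv2.DIST_HUBER,0,.01,.01).ravel()
    print(n,m.sum(),'jx',np.percentile(p[:,0],[1,99]).round(1),'jy',np.percentile(p[:,1],[1,50,99]).round(1),'ang',np.degrees(np.arctan2(vy,vx)).round(2),'z',np.percentile(z[m],[5,50,95]).round(1))
show('jaw',ok&(z>38)&(z<44)&(J[...,1]<-45)&(J[...,1]>-85))
show('b',ok&(z>41)&(z<48)&(J[...,1]<0)&(J[...,1]>-40))
show('a',ok&(z>41)&(z<48)&(J[...,1]>10)&(J[...,1]<48)&(f.min(-1)>90))
show('c',ok&(z>72)&(z<80)&(J[...,1]>50))
show('ledge',ok&(z>42)&(z<48)&(J[...,1]>49)&(f.min(-1)<60))
show('bed',ok&(z>9)&(z<15)&(f[...,0]>f[...,1]))
E
```

```text
jaw 4352 jx [-71.9  73.7] jy [-67.6 -57.8 -47.6] ang -0.56 z [39.7 40.9 42.3]
b 3457 jx [-69.3  58.2] jy [-27.  -18.3  -8.4] ang 0.26 z [41.3 43.  44.5]
a 3330 jx [-63.   64.7] jy [19.8 28.3 38.6] ang 0.77 z [41.3 43.  44.4]
c 2361 jx [-29.6  67.2] jy [61.1 67.4 81.5] ang 4.36 z [72.3 74.8 76.5]
ledge 2718 jx [-71.   75.9] jy [54.5 59.6 75.7] ang -0.93 z [42.8 44.6 45.7]
bed 8446 jx [-72.3  74.2] jy [-88.2 -36.5  53.4] ang -48.54 z [10.8 11.9 13.1]
```

Request:
move_arm --motion '[{"fingers": 1,"x": 0,"y": 0,"z": 40,"yaw": 0.3},{"fingers": 1,"x": 0,"y": 0,"z": 40,"yaw": 0},{"fingers": 1,"x": 0,"y": 0,"z": 16,"yaw": 0},{"fingers": 1,"x": 0,"y": 0,"z": 8,"yaw": 0},{"fingers": 1,"x": 0,"y": 5,"z": 0,"yaw": 0},{"fingers": 1,"x": 0,"y": 5,"z": 0,"yaw": 0},{"fingers": 1,"x": 0,"y": 5,"z": 0,"yaw": 0},{"fingers": 1,"x": 0,"y": 0,"z": 0,"yaw": 0}]'

```text
time_s: 3.15
tool_pos: [0.4921, -0.086, 0.0375]
eef_rot: [[-0.995, 0.104, 0.002], [0.104, 0.995, 0.0], [-0.002, 0.001, -1.0]]
ft_force: [1.0, 0.0, -0.5]
opening: 0.001
gripper_force: 0.0
```

Request:
move_arm --motion '[{"fingers": 1,"x": 0,"y": 3,"z": 0,"yaw": 0},{"fingers": 1,"x": 0,"y": 3,"z": 0,"yaw": 0},{"fingers": 1,"x": 0,"y": 3,"z": 0,"yaw": 0},{"fingers": 1,"x": 0,"y": 3,"z": 0,"yaw": 0},{"fingers": 1,"x": 0,"y": 3,"z": 0,"yaw": 0}]'

```text
time_s: 3.65
tool_pos: [0.4927, -0.0723, 0.0364]
eef_rot: [[-0.994, 0.105, -0.0], [0.105, 0.994, -0.001], [0.0, -0.001, -1.0]]
ft_force: [1.3, -6.1, 1.0]
opening: -0.002
gripper_force: 3.1
```

Request:
move_arm --motion '[{"fingers": 1,"x": 0,"y": 3,"z": 0,"yaw": 0},{"fingers": 1,"x": 0,"y": 3,"z": 0,"yaw": 0},{"fingers": 1,"x": 0,"y": 3,"z": 0,"yaw": 0},{"fingers": 1,"x": 0,"y": 3,"z": 0,"yaw": 0},{"fingers": 1,"x": 0,"y": 3,"z": 0,"yaw": 0},{"fingers": 1,"x": 0,"y": 3,"z": 0,"yaw": 0},{"fingers": 1,"x": 0,"y": 3,"z": 0,"yaw": 0},{"fingers": 1,"x": 0,"y": 2,"z": 0,"yaw": 0}]'

```text
time_s: 4.45
tool_pos: [0.4952, -0.0495, 0.0364]
eef_rot: [[-0.994, 0.105, -0.0], [0.105, 0.994, -0.001], [0.0, -0.001, -1.0]]
ft_force: [0.8, -7.8, 2.4]
opening: -0.0
gripper_force: 3.8
```

Request:
move_arm --motion '[{"fingers": 1,"x": 0,"y": 2,"z": 0,"yaw": 0},{"fingers": 1,"x": 0,"y": 1,"z": 0,"yaw": 0},{"fingers": 1,"x": 0,"y": 1,"z": 0,"yaw": 0}]'

```text
time_s: 4.75
tool_pos: [0.4957, -0.0457, 0.0364]
eef_rot: [[-0.994, 0.105, -0.0], [0.105, 0.994, -0.001], [0.0, -0.001, -1.0]]
ft_force: [0.8, -6.9, 0.6]
opening: 0.003
gripper_force: 3.1
```

Request:
move_arm --motion '[{"fingers": 1,"x": 0,"y": 1,"z": 0,"yaw": 0},{"fingers": 1,"x": 0,"y": 1,"z": 0,"yaw": 0},{"fingers": 1,"x": 0,"y": 1,"z": 0,"yaw": 0}]'

```text
time_s: 5.05
tool_pos: [0.496, -0.0427, 0.0365]
eef_rot: [[-0.994, 0.105, -0.0], [0.105, 0.994, -0.001], [-0.0, -0.001, -1.0]]
ft_force: [1.4, -7.1, 0.7]
opening: -0.004
gripper_force: 3.3
```

Request:
move_arm --motion '[{"fingers": 1,"x": 0,"y": 1,"z": 0,"yaw": 0},{"fingers": 1,"x": 0,"y": 0.5,"z": 0,"yaw": 0},{"fingers": 1,"x": 0,"y": 0.5,"z": 0,"yaw": 0}]'

```text
time_s: 5.35
tool_pos: [0.4962, -0.0408, 0.0364]
eef_rot: [[-0.994, 0.105, -0.0], [0.105, 0.994, -0.001], [0.0, -0.001, -1.0]]
ft_force: [1.5, -7.2, 1.3]
opening: -0.002
gripper_force: 3.9
```

Request:
move_arm --motion '[{"fingers": 1,"x": 0,"y": 0.5,"z": 0,"yaw": 0},{"fingers": 1,"x": 0,"y": 0.5,"z": 0,"yaw": 0},{"fingers": 1,"x": 0,"y": 0.5,"z": 0,"yaw": 0}]'

```text
time_s: 5.65
tool_pos: [0.4963, -0.0394, 0.0364]
eef_rot: [[-0.994, 0.105, -0.0], [0.105, 0.994, -0.001], [0.0, -0.001, -1.0]]
ft_force: [2.5, -7.6, 1.9]
opening: -0.003
gripper_force: 3.9
```

```bash
cat > look.py <<'E'
from plant import *
from h import *
import sys
def look(cam):
    c=camera(cam);W=cloud(c)*1000;f=c['frame'].astype(int);z=W[...,2]
    a=np.radians(-5.8);O=np.array([502.5,3.5]);R=np.array([[np.cos(a),np.sin(a)],[-np.sin(a),np.cos(a)]])
    return c,(W[...,:2]-O)@R.T,z,f
E
python3 - <<'E'
from look import *
c,J,z,f=look("side")
cv2.imwrite('pics/s2.png',cv2.resize(f[150:280,200:360].astype(np.uint8),None,fx=4.5,fy=4.5,interpolation=cv2.INTER_CUBIC)[...,::-1])
E
```

```text
(no output)
```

View pics/s2.png

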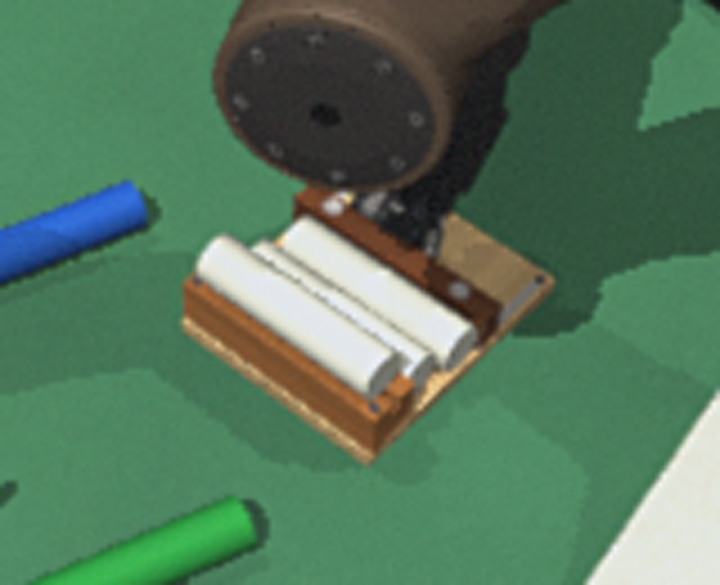

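The view shows the jaw following, with bars a (415,365) and b (455,345) close but not yet clearly pinched (force still 7 N). I keep pushing.

Request:
move_arm --motion '[{"fingers": 1,"x": 0,"y": 1,"z": 0,"yaw": 0},{"fingers": 1,"x": 0,"y": 1,"z": 0,"yaw": 0},{"fingers": 1,"x": 0,"y": 1,"z": 0,"yaw": 0}]'

```text
time_s: 6.0
tool_pos: [0.4964, -0.0384, 0.0365]
eef_rot: [[-0.994, 0.105, -0.001], [0.105, 0.994, -0.004], [0.001, -0.004, -1.0]]
ft_force: [7.8, -30.5, -0.0]
opening: -0.001
gripper_force: 14.9
```

Request:
move_arm --motion '[{"fingers": 1,"x": 0,"y": 1,"z": 0,"yaw": 0},{"fingers": 1,"x": 0,"y": 0.5,"z": 0,"yaw": 0},{"fingers": 1,"x": 0,"y": 0.5,"z": 0,"yaw": 0}]'

```text
time_s: 6.3
tool_pos: [0.4963, -0.0381, 0.0365]
eef_rot: [[-0.994, 0.105, -0.002], [0.105, 0.994, -0.005], [0.002, -0.006, -1.0]]
ft_force: [9.9, -41.8, -0.5]
opening: -0.0
gripper_force: 19.9
```

Request:
move_arm --motion '[{"fingers": 1,"x": 0,"y": 0.5,"z": 0,"yaw": 0},{"fingers": 1,"x": 0,"y": 0.5,"z": 0,"yaw": 0},{"fingers": 1,"x": 0,"y": 0.5,"z": 0,"yaw": 0}]'

```text
time_s: 6.6
tool_pos: [0.4963, -0.0379, 0.0365]
eef_rot: [[-0.994, 0.105, -0.003], [0.105, 0.994, -0.007], [0.002, -0.007, -1.0]]
ft_force: [12.0, -50.2, -1.8]
opening: 0.004
gripper_force: 24.7
```

Firmly pinched (50 N, no motion). I back off, rise and look.

Request:
move_arm --motion '[{"fingers": 1,"x": 0,"y": -3,"z": 0,"yaw": 0},{"fingers": 1,"x": 0,"y": -5,"z": 0,"yaw": 0},{"fingers": 1,"x": 0,"y": -10,"z": 0,"yaw": 0},{"fingers": 1,"x": 0,"y": -5,"z": -25,"yaw": 0},{"fingers": 1,"x": 0,"y": 0,"z": -40,"yaw": 0},{"fingers": 1,"x": 0,"y": 0,"z": -40,"yaw": 0},{"fingers": -1,"x": 0,"y": 0,"z": -35,"yaw": 0},{"fingers": -1,"x": 0,"y": 0,"z": 0,"yaw": 0}]'

```text
time_s: 7.4
tool_pos: [0.4973, -0.0545, 0.1813]
eef_rot: [[-0.995, 0.104, 0.009], [0.104, 0.995, 0.002], [-0.009, 0.002, -1.0]]
ft_force: [-0.6, 0.3, 0.6]
opening: 0.334
gripper_force: 0.0
```

```bash
cat >> look.py <<'E'
def show(n,J,z,m):
    p=J[m];vx,vy,x,y=cv2.fitLine(p.astype(np.float32),cv2.DIST_HUBER,0,.01,.01).ravel()
    print(n,m.sum(),'jx',np.percentile(p[:,0],[1,99]).round(1),'jy',np.percentile(p[:,1],[1,50,99]).round(1),'line y@0',round(float(y-x*vy/vx),1),'ang',np.degrees(np.arctan(vy/vx)).round(2),'z',np.percentile(z[m],[5,50,95]).round(1))
def report(cam,name):
    c,J,z,f=look(cam);cv2.imwrite(name,f[...,::-1].astype(np.uint8))
    ok=(c['depth']>.05)&(abs(J[...,0])<85);w=f.min(-1)>80
    red=f[...,0]>f[...,2]*1.8
    y=J[...,1]
    show('jaw',J,z,ok&(z>38)&(z<44)&red&(y<-5)&(y>-60))
    show('b',J,z,ok&(z>41.5)&(z<48)&w&(y<18)&(y>-10))
    show('a',J,z,ok&(z>41.5)&(z<48)&w&(y>24)&(y<49))
    show('c',J,z,ok&(z>69)&(z<82)&w)
    show('ledge',J,z,ok&(z>42)&(z<48)&red&(y>49)&(y<95))
    s=sense();t=(np.array(s['tool_pos'][:2])*1000-[502.5,3.5]);a=np.radians(-5.8)
    print('tcp j',t@[np.cos(a),np.sin(a)],t@[-np.sin(a),np.cos(a)],s['tool_pos'],s['ft_force'],s['time_s'])
E
python3 -c "
from look import *
report('wrist','pics/w3.png');report('side','pics/s3.png')"
```

```text
jaw 2634 jx [-71.6  59.9] jy [-28.6 -18.8  -9.1] line y@0 -18.7 ang 0.27 z [39.7 40.9 42. ]
b 2409 jx [-69.1  58.4] jy [-1.6  6.8 15.9] line y@0 6.7 ang -0.49 z [41.8 43.2 44.5]
a 2309 jx [-62.4  64.3] jy [30.3 38.6 47.6] line y@0 38.4 ang -0.48 z [41.7 43.1 44.5]
c 4667 jx [-61.5  66.5] jy [59.6 69.6 85.3] line y@0 69.6 ang -0.54 z [70.  74.7 76.7]
ledge 1669 jx [-71.5  75.9] jy [54.6 59.  90.2] line y@0 58.9 ang -2.03 z [43.  44.7 45.9]
tcp j -0.692802317525738 -58.402284684612624 [ 0.49590883 -0.05453329  0.17879998] [ 0.06710731  0.34164531 -0.72805405] 7.45
jaw 254 jx [-74.1  70.6] jy [-31.2 -19.5  -9.7] line y@0 -19.4 ang -0.89 z [38.6 41.1 43.3]
b 210 jx [-70.7  55. ] jy [-3.4  5.9 16.2] line y@0 5.9 ang -0.02 z [41.8 43.6 46.2]
a 150 jx [-65.6  62.1] jy [27.8 35.7 45.6] line y@0 35.3 ang -1.17 z [42.  43.8 46.1]
c 508 jx [-63.8  64.3] jy [ 58.6  77.2 427.4] line y@0 206.4 ang 88.49 z [70.  74.9 79.2]
ledge 180 jx [-74.3  73.3] jy [56.3 85.  90.2] line y@0 85.2 ang 1.09 z [42.9 45.1 47.3]
tcp j -1.7985701450907692 -58.672918995699085 [ 0.49478137 -0.0546908   0.17707563] [-0.79847513 -0.45795454  0.29594852] 7.5
```

View pics/w3.png

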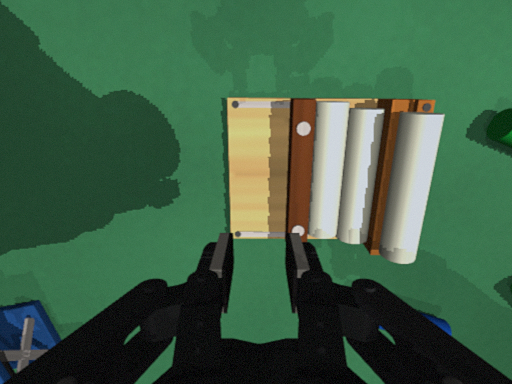

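The wrist view shows the jaw (290–315), bar b (330) and bar a (360) touching one another and the fence, with bar_c (412) on the ledge. Next I go over bar_c with the fingers open.

Request:
move_arm --motion '[{"fingers": -1,"x": -2.5,"y": 25,"z": 0,"yaw": 0.2},{"fingers": -1,"x": 0,"y": 35,"z": 0,"yaw": 0},{"fingers": -1,"x": 0,"y": 35,"z": 0,"yaw": 0},{"fingers": -1,"x": 0,"y": 25,"z": 0,"yaw": 0},{"fingers": -1,"x": 0,"y": 10,"z": 20,"yaw": 0},{"fingers": -1,"x": 0,"y": 0,"z": 25,"yaw": 0},{"fingers": -1,"x": 0,"y": 0,"z": 20,"yaw": 0},{"fingers": -1,"x": 0,"y": 0,"z": 0,"yaw": 0}]'

```text
time_s: 8.3
tool_pos: [0.5084, 0.073, 0.1075]
eef_rot: [[-0.994, 0.109, -0.007], [0.109, 0.994, -0.003], [0.007, -0.004, -1.0]]
ft_force: [-0.4, 0.3, 0.4]
opening: 1.004
gripper_force: 0.0
```

```bash
python3 -c "
from look import *
report('wrist','pics/w4.png')"
```

```text
jaw 4293 jx [-71.9  37.8] jy [-28.  -17.7  -8. ] line y@0 -18.4 ang -2.05 z [39.7 41.  42.1]
b 3823 jx [-68.8  57.8] jy [-1.   9.2 16.9] line y@0 9.5 ang 1.58 z [41.8 43.3 44.7]
a 4168 jx [-63.1  64.4] jy [30.5 39.7 48.2] line y@0 39.7 ang -0.41 z [41.8 43.3 44.6]
c 8617 jx [-61.3  66.2] jy [60.3 73.1 86.5] line y@0 73.3 ang -0.42 z [70.3 74.9 76.8]
ledge 797 jx [-71.5  69.4] jy [55.  66.1 91.5] line y@0 59.5 ang -6.96 z [43.8 45.  46.1]
tcp j 0.017124968471897737 70.2081225093854 [0.50961201 0.07334698 0.10927218] [0.46194452 0.45104022 1.33039633] 8.35
```

View pics/w4.png

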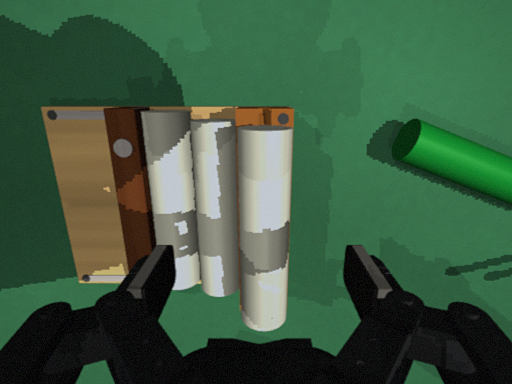

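The view shows bar_c (265,225) between the open fingers, which are about 2–3 mm off-centre, and the green decoy well clear. I descend and grip.

Request:
move_arm --motion '[{"fingers": -1,"x": -2,"y": 2.5,"z": 15,"yaw": 0},{"fingers": -1,"x": 0,"y": 0,"z": 15,"yaw": 0},{"fingers": -1,"x": 0,"y": 0,"z": 10,"yaw": 0},{"fingers": 0.0,"x": 0,"y": 0,"z": 0,"yaw": 0},{"fingers": 0.0,"x": 0,"y": 0,"z": 0,"yaw": 0}]' --squeeze 30

```text
time_s: 8.85
tool_pos: [0.5136, 0.0762, 0.0718]
eef_rot: [[-0.994, 0.109, 0.0], [0.109, 0.994, -0.0], [-0.0, -0.0, -1.0]]
ft_force: [0.3, -0.0, 0.2]
opening: 0.692
gripper_force: 0.0
```

Request:
move_arm --motion '[{"fingers": 0.15,"x": 0,"y": 0,"z": 0,"yaw": 0},{"fingers": 0.3,"x": 0,"y": 0,"z": 0,"yaw": 0},{"fingers": 0.5,"x": 0,"y": 0,"z": 0,"yaw": 0},{"fingers": 0.5,"x": 0,"y": 0,"z": 0,"yaw": 0},{"fingers": 0.5,"x": 0,"y": 0,"z": 0,"yaw": 0}]'

```text
time_s: 9.35
tool_pos: [0.5137, 0.0763, 0.0723]
eef_rot: [[-0.994, 0.109, 0.001], [0.109, 0.994, 0.0], [-0.001, 0.001, -1.0]]
ft_force: [-1.6, -0.7, 6.0]
opening: 0.361
gripper_force: 29.4
```

The opening (30.7 mm, under 32) and the upward force suggest I'm holding it above the equator. I reopen slightly, lower 7 mm and regrip.

Request:
move_arm --motion '[{"fingers": 0.0,"x": 0,"y": 0,"z": 0,"yaw": 0},{"fingers": 0.0,"x": 0,"y": 0,"z": 0,"yaw": 0},{"fingers": 0.0,"x": 0,"y": 0,"z": 4,"yaw": 0},{"fingers": 0.0,"x": 0,"y": 0,"z": 3,"yaw": 0},{"fingers": 0.0,"x": 0,"y": 0,"z": 0,"yaw": 0}]'

```text
time_s: 9.85
tool_pos: [0.5129, 0.076, 0.0636]
eef_rot: [[-0.994, 0.109, -0.001], [0.109, 0.994, -0.001], [0.001, -0.001, -1.0]]
ft_force: [-0.5, -0.6, 0.5]
opening: 0.5
gripper_force: 0.0
```

Request:
move_arm --motion '[{"fingers": 0.15,"x": 0,"y": 0,"z": 0,"yaw": 0},{"fingers": 0.3,"x": 0,"y": 0,"z": 0,"yaw": 0},{"fingers": 0.5,"x": 0,"y": 0,"z": 0,"yaw": 0},{"fingers": 0.5,"x": 0,"y": 0,"z": 0,"yaw": 0},{"fingers": 0.5,"x": 0,"y": 0,"z": 0,"yaw": 0}]' --squeeze 40

```text
time_s: 10.35
tool_pos: [0.5133, 0.0761, 0.0644]
eef_rot: [[-0.994, 0.109, 0.0], [0.109, 0.994, -0.0], [-0.0, -0.0, -1.0]]
ft_force: [-1.1, -1.4, 2.1]
opening: 0.36
gripper_force: 39.4
```

Request:
move_arm --motion '[{"fingers": 0.5,"x": 0,"y": 0,"z": -2,"yaw": 0},{"fingers": 0.5,"x": 0,"y": 0,"z": -3,"yaw": 0},{"fingers": 0.5,"x": 0,"y": 0,"z": -4,"yaw": 0},{"fingers": 0.5,"x": 0,"y": 0,"z": -4,"yaw": 0},{"fingers": 0.5,"x": 0,"y": 0,"z": -2,"yaw": 0},{"fingers": 0.5,"x": 0,"y": 0,"z": 0,"yaw": 0}]'

```text
time_s: 10.95
tool_pos: [0.5136, 0.0764, 0.0798]
eef_rot: [[-0.994, 0.109, 0.001], [0.109, 0.994, 0.0], [-0.001, 0.0, -1.0]]
ft_force: [-0.2, -0.1, -2.2]
opening: 0.363
gripper_force: 39.7
```

```bash
python3 -c "
from look import *
c,J,z,f=look('wrist');cv2.imwrite('pics/w5.png',f[...,::-1].astype(np.uint8));y=J[...,1];w=f.min(-1)>60
ok=(c['depth']>.05)&(abs(J[...,0])<85)&w
show('c',J,z,ok&(z>81)&(z<95)&(y>50));show('b',J,z,ok&(z>41.5)&(z<48)&(y<18)&(y>-10));show('a',J,z,ok&(z>41.5)&(z<48)&(y>24)&(y<49))
s=sense();print(s['tool_pos'],s['ft_force'])"
```

```text
c 13915 jx [-61.6  38.8] jy [59.5 74.5 89.6] line y@0 74.4 ang -0.53 z [83.2 90.  92.1]
b 5048 jx [-69.   37.3] jy [-1.   8.6 16.7] line y@0 8.6 ang -0.12 z [41.8 43.3 44.6]
a 3863 jx [-63.2  23.6] jy [30.8 39.5 48.4] line y@0 38.1 ang -2.96 z [41.7 43.3 44.6]
[0.51341308 0.07627167 0.07949921] [-0.92791744  0.20552396 -3.08878454]
```

View pics/w5.png

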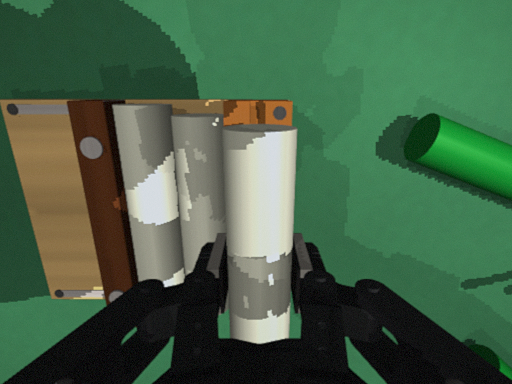

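Bar_c is held level between the fingers (column 260). I carry it over the hollow, shifted 4.5 mm to average the lower bars' ends.

Request:
move_arm --motion '[{"fingers": 0.5,"x": 0.5,"y": -4,"z": 0,"yaw": 0},{"fingers": 0.5,"x": 1,"y": -8,"z": 0,"yaw": 0},{"fingers": 0.5,"x": 1,"y": -9,"z": 0,"yaw": 0},{"fingers": 0.5,"x": 1,"y": -10,"z": 0,"yaw": 0},{"fingers": 0.5,"x": 1,"y": -9,"z": 0,"yaw": 0},{"fingers": 0.5,"x": 0,"y": -7,"z": 0,"yaw": 0},{"fingers": 0.5,"x": 0,"y": -4,"z": 0,"yaw": 0},{"fingers": 0.5,"x": 0,"y": 0,"z": 0,"yaw": 0}]'

```text
time_s: 11.8
tool_pos: [0.5033, 0.0254, 0.0793]
eef_rot: [[-0.994, 0.11, 0.0], [0.11, 0.994, 0.0], [-0.0, 0.0, -1.0]]
ft_force: [-0.3, 0.1, -3.6]
opening: 0.359
gripper_force: 39.8
```

Request:
move_arm --motion '[{"fingers": 0.5,"x": 0,"y": 0,"z": 3,"yaw": 0},{"fingers": 0.5,"x": 0,"y": 0,"z": 4,"yaw": 0},{"fingers": 0.5,"x": 0,"y": 0,"z": 4,"yaw": 0},{"fingers": 0.5,"x": 0,"y": 0,"z": 3,"yaw": 0},{"fingers": 0.5,"x": 0,"y": 0,"z": 2,"yaw": 0},{"fingers": 0.5,"x": 0,"y": 0,"z": 0,"yaw": 0},{"fingers": 0.5,"x": 0,"y": 0,"z": 0,"yaw": 0}]'

```text
time_s: 12.5
tool_pos: [0.5033, 0.0261, 0.0633]
eef_rot: [[-0.994, 0.109, -0.0], [0.109, 0.994, -0.0], [0.0, -0.0, -1.0]]
ft_force: [-0.3, -0.2, -2.7]
opening: 0.358
gripper_force: 39.9
```

```bash
python3 -c "
from look import *
c,J,z,f=look('side');y=J[...,1];w=f.min(-1)>80
cv2.imwrite('pics/s6.png',cv2.resize(f[150:280,200:360].astype(np.uint8),None,fx=4.5,fy=4.5,interpolation=cv2.INTER_CUBIC)[...,::-1])
s=sense();print(s['tool_pos'],s['ft_force'],s['opening'])"
```

```text
[0.50334499 0.0260556  0.06335474] [-1.09984382  0.59621928 -3.62268774] 0.36160581800170144
```

View pics/s6.png

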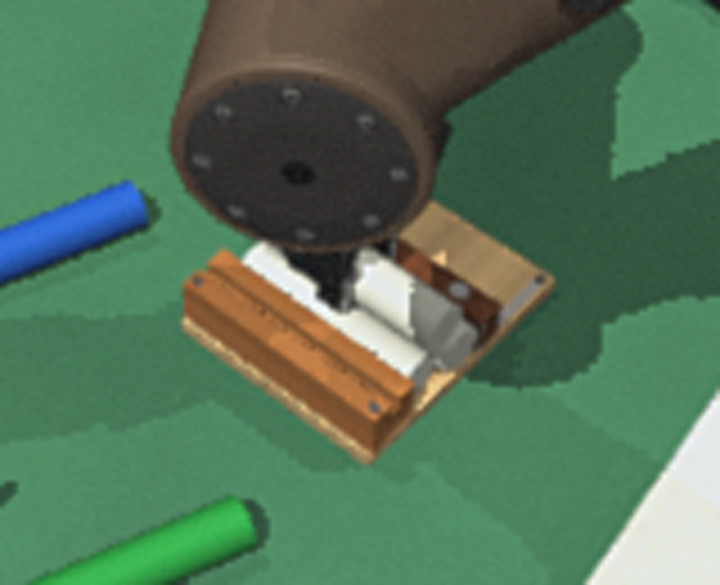

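Bar_c hangs above the hollow between bars a and b, and it is about 3 mm from seating. I lower it slowly until the force shows contact.

Request:
move_arm --motion '[{"fingers": 0.5,"x": 0,"y": 0,"z": 1,"yaw": 0},{"fingers": 0.5,"x": 0,"y": 0,"z": 1,"yaw": 0},{"fingers": 0.5,"x": 0,"y": 0,"z": 0,"yaw": 0}]'

```text
time_s: 12.85
tool_pos: [0.5035, 0.0261, 0.0625]
eef_rot: [[-0.994, 0.108, 0.001], [0.108, 0.994, 0.0], [-0.001, 0.0, -1.0]]
ft_force: [-4.3, 0.2, 11.1]
opening: 0.358
gripper_force: 47.5
```

Request:
move_arm --motion '[{"fingers": 0.5,"x": 0,"y": 0,"z": 0.7,"yaw": 0},{"fingers": 0.5,"x": 0,"y": 0,"z": 0.3,"yaw": 0},{"fingers": 0.5,"x": 0,"y": 0,"z": 0,"yaw": 0}]'

```text
time_s: 13.15
tool_pos: [0.5036, 0.0261, 0.0623]
eef_rot: [[-0.994, 0.108, 0.001], [0.108, 0.994, 0.0], [-0.001, 0.0, -1.0]]
ft_force: [-9.1, 2.0, 21.0]
opening: 0.359
gripper_force: 53.2
```

The contact height suggests the fingertips (19 mm below the TCP) now rest on the lower bars, with bar_c about 2 mm above its seat. I relieve the pressure and let go gently.

Request:
move_arm --motion '[{"fingers": 0.5,"x": 0,"y": 0,"z": -1,"yaw": 0},{"fingers": 0.5,"x": 0,"y": 0,"z": -0.7,"yaw": 0},{"fingers": 0.5,"x": 0,"y": 0,"z": 0,"yaw": 0}]' --squeeze 20

```text
time_s: 13.45
tool_pos: [0.5035, 0.0261, 0.0625]
eef_rot: [[-0.994, 0.109, 0.001], [0.109, 0.994, 0.0], [-0.001, 0.0, -1.0]]
ft_force: [-3.4, 1.2, 8.4]
opening: 0.358
gripper_force: 45.3
```

Request:
move_arm --motion '[{"fingers": 0.25,"x": 0,"y": 0,"z": 0,"yaw": 0},{"fingers": 0.22,"x": 0,"y": 0,"z": 0,"yaw": 0},{"fingers": 0.18,"x": 0,"y": 0,"z": 0,"yaw": 0},{"fingers": 0.12,"x": 0,"y": 0,"z": 0,"yaw": 0},{"fingers": 0.05,"x": 0,"y": 0,"z": 0,"yaw": 0},{"fingers": 0.05,"x": 0,"y": 0,"z": 0,"yaw": 0}]'

```text
time_s: 14.05
tool_pos: [0.5032, 0.0259, 0.0618]
eef_rot: [[-0.994, 0.109, -0.0], [0.109, 0.994, -0.0], [0.0, -0.0, -1.0]]
ft_force: [-0.5, 0.1, 0.2]
opening: 0.472
gripper_force: 0.0
```

Released with no residual force. I open a bit more, rise straight up and look.

Request:
move_arm --motion '[{"fingers": -0.2,"x": 0,"y": 0,"z": -3,"yaw": 0},{"fingers": -0.4,"x": 0,"y": 0,"z": -8,"yaw": 0},{"fingers": -0.4,"x": 0,"y": 0,"z": -20,"yaw": 0},{"fingers": -0.4,"x": 0,"y": 0,"z": -35,"yaw": 0},{"fingers": -0.4,"x": 0,"y": 0,"z": -40,"yaw": 0},{"fingers": -0.4,"x": 0,"y": 0,"z": -20,"yaw": 0},{"fingers": -0.4,"x": 0,"y": 0,"z": 0,"yaw": 0}]'

```text
time_s: 14.75
tool_pos: [0.5052, 0.0266, 0.1922]
eef_rot: [[-0.994, 0.108, 0.007], [0.108, 0.994, 0.002], [-0.006, 0.003, -1.0]]
ft_force: [-0.2, -1.0, -0.4]
opening: 0.695
gripper_force: 0.0
```

Request:
move_arm --motion '[{"fingers": -0.4,"x": 20,"y": -30,"z": -10,"yaw": 0},{"fingers": -0.4,"x": 0,"y": -35,"z": -10,"yaw": 0},{"fingers": -0.4,"x": 0,"y": -35,"z": 0,"yaw": 0},{"fingers": -0.4,"x": 0,"y": -35,"z": 0,"yaw": 0},{"fingers": -0.4,"x": 0,"y": -15,"z": 0,"yaw": 0},{"fingers": -0.4,"x": 0,"y": 0,"z": 0,"yaw": 0}]'

```text
time_s: 15.35
tool_pos: [0.4663, -0.1225, 0.2077]
eef_rot: [[-0.994, 0.111, -0.001], [0.111, 0.994, -0.0], [0.001, -0.0, -1.0]]
ft_force: [0.6, 0.5, 0.6]
opening: 0.699
gripper_force: 0.0
```

```bash
python3 -c "
from look import *
for n in('wrist','side'):
    c,J,z,f=look(n);y=J[...,1];w=f.min(-1)>80;ok=(c['depth']>.05)&(abs(J[...,0])<85)
    show('c',J,z,ok&w&(z>65)&(z<78)&(abs(y-21)<25))
    show('b',J,z,ok&w&(z>34)&(z<46)&(y<12)&(y>-12));show('a',J,z,ok&w&(z>34)&(z<46)&(y>28)&(y<52))
    show('jaw',J,z,ok&(z>38)&(z<44)&(f[...,0]>1.8*f[...,2])&(y<-5)&(y>-60))
    if n=='wrist': cv2.imwrite('pics/w7.png',f[...,::-1].astype(np.uint8))
    else: cv2.imwrite('pics/s7.png',cv2.resize(f[150:280,200:360].astype(np.uint8),None,fx=4.5,fy=4.5,interpolation=cv2.INTER_CUBIC)[...,::-1])
s=sense();print(s['tool_pos'],s['ft_force'],s['time_s'])"
```

```text
c 3398 jx [-66.   61.9] jy [10.1 20.  35.1] line y@0 20.0 ang -0.44 z [65.8 70.  71.9]
b 2434 jx [-69.3  58.4] jy [-7.   1.1 11.1] line y@0 0.9 ang -0.64 z [36.5 42.2 44.3]
a 2 jx [-66.3 -66.2] jy [28.  29.2 30.5] line y@0 -2292.3 ang -88.36 z [44.6 44.9 45.3]
jaw 2276 jx [-71.1  73.9] jy [-28.9 -19.6  -9.6] line y@0 -19.7 ang -0.12 z [39.4 40.7 41.9]
c 366 jx [-68.8  59.5] jy [10.3 24.9 35.3] line y@0 24.9 ang -0.46 z [66.2 70.  73.6]
b 31 jx [-72.9  48. ] jy [-11.9  -5.5  11. ] line y@0 -9.7 ang -7.31 z [35.5 39.6 43.4]
a 274 jx [-66.1  62.4] jy [30.5 41.7 51.5] line y@0 41.8 ang 0.2 z [38.2 42.7 45.5]
jaw 229 jx [-74.   71.5] jy [-31.1 -20.6 -10.6] line y@0 -20.7 ang -0.63 z [38.7 41.1 43.5]
[ 0.46678751 -0.12108864  0.20781217] [ 0.88968147 -0.15559849 -0.76565251] 15.45
```

View pics/s7.png

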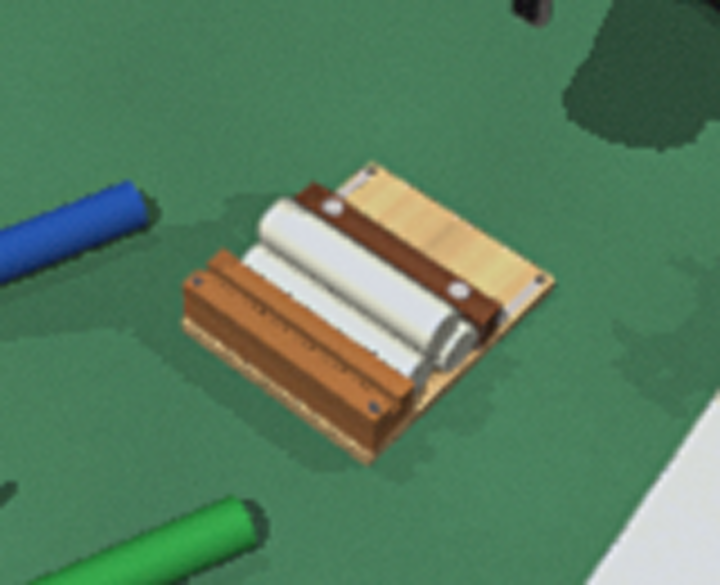

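Bar_c is seated (top 71.9 mm against 71.7 expected), with ends within a few mm. The jaw reads about 1 mm farther back than right after closing, so I press it up again to be sure there is no slack.

Request:
move_arm --motion '[{"fingers": 1,"x": -12,"y": 32,"z": 10,"yaw": 0},{"fingers": 1,"x": -10,"y": 30,"z": 20,"yaw": 0},{"fingers": 1,"x": 0,"y": 0,"z": 40,"yaw": 0},{"fingers": 1,"x": 0,"y": 0,"z": 40,"yaw": 0},{"fingers": 1,"x": 0,"y": 0,"z": 35,"yaw": 0},{"fingers": 1,"x": 0,"y": 0,"z": 18,"yaw": 0},{"fingers": 1,"x": 0,"y": 0,"z": 8,"yaw": 0},{"fingers": 1,"x": 0,"y": 0,"z": 0,"yaw": 0}]' --squeeze 60

```text
time_s: 16.25
tool_pos: [0.4953, -0.0611, 0.0362]
eef_rot: [[-0.994, 0.108, -0.002], [0.108, 0.994, -0.001], [0.002, -0.001, -1.0]]
ft_force: [0.5, -0.3, 0.1]
opening: -0.0
gripper_force: 0.0
```

Request:
move_arm --motion '[{"fingers": 1,"x": 0,"y": 5,"z": 0,"yaw": 0},{"fingers": 1,"x": 0,"y": 5,"z": 0,"yaw": 0},{"fingers": 1,"x": 0,"y": 3,"z": 0,"yaw": 0},{"fingers": 1,"x": 0,"y": 2,"z": 0,"yaw": 0},{"fingers": 1,"x": 0,"y": 1,"z": 0,"yaw": 0},{"fingers": 1,"x": 0,"y": 0,"z": 0,"yaw": 0}]'

```text
time_s: 16.85
tool_pos: [0.4975, -0.0457, 0.0372]
eef_rot: [[-0.994, 0.109, 0.0], [0.109, 0.994, 0.0], [-0.0, 0.0, -1.0]]
ft_force: [-0.4, -0.3, 0.3]
opening: -0.003
gripper_force: 0.0
```

Request:
move_arm --motion '[{"fingers": 1,"x": 0,"y": 2,"z": 0,"yaw": 0},{"fingers": 1,"x": 0,"y": 2,"z": 0,"yaw": 0},{"fingers": 1,"x": 0,"y": 1,"z": 0,"yaw": 0},{"fingers": 1,"x": 0,"y": 1,"z": 0,"yaw": 0}]'

```text
time_s: 17.25
tool_pos: [0.4981, -0.0398, 0.037]
eef_rot: [[-0.994, 0.109, -0.0], [0.109, 0.994, -0.0], [0.0, -0.0, -1.0]]
ft_force: [0.2, -0.5, 0.0]
opening: 0.002
gripper_force: 0.0
```

Request:
move_arm --motion '[{"fingers": 1,"x": 0,"y": 0.7,"z": 0,"yaw": 0},{"fingers": 1,"x": 0,"y": 0.7,"z": 0,"yaw": 0},{"fingers": 1,"x": 0,"y": 0.6,"z": 0,"yaw": 0}]'

```text
time_s: 17.55
tool_pos: [0.4981, -0.039, 0.037]
eef_rot: [[-0.994, 0.109, -0.001], [0.109, 0.994, -0.002], [0.001, -0.002, -1.0]]
ft_force: [3.0, -14.6, -1.6]
opening: -0.001
gripper_force: 6.9
```

Request:
move_arm --motion '[{"fingers": 1,"x": 0,"y": 0.7,"z": 0,"yaw": 0},{"fingers": 1,"x": 0,"y": 0.7,"z": 0,"yaw": 0},{"fingers": 1,"x": 0,"y": 0.6,"z": 0,"yaw": 0},{"fingers": 1,"x": 0,"y": 0.5,"z": 0,"yaw": 0},{"fingers": 1,"x": 0,"y": 0,"z": 0,"yaw": 0}]'

```text
time_s: 18.05
tool_pos: [0.4981, -0.0387, 0.037]
eef_rot: [[-0.994, 0.109, -0.002], [0.109, 0.994, -0.004], [0.002, -0.004, -1.0]]
ft_force: [5.3, -26.6, -2.0]
opening: -0.002
gripper_force: 13.0
```

Request:
move_arm --motion '[{"fingers": 1,"x": 0,"y": -2,"z": 0,"yaw": 0},{"fingers": 1,"x": 0,"y": -5,"z": 0,"yaw": 0},{"fingers": 1,"x": 0,"y": -12,"z": 0,"yaw": 0},{"fingers": 1,"x": 0,"y": -10,"z": -20,"yaw": 0},{"fingers": 1,"x": 0,"y": -15,"z": -40,"yaw": 0},{"fingers": 1,"x": 0,"y": -25,"z": -40,"yaw": 0},{"fingers": 1,"x": 0,"y": -25,"z": -40,"yaw": 0},{"fingers": 1,"x": 0,"y": 0,"z": 0,"yaw": 0}]'

```text
time_s: 18.85
tool_pos: [0.4908, -0.131, 0.1826]
eef_rot: [[-0.994, 0.109, 0.009], [0.109, 0.994, -0.0], [-0.009, 0.001, -1.0]]
ft_force: [0.2, 0.6, 0.4]
opening: 0.002
gripper_force: 0.0
```

```bash
python3 -c "
from look import *
for n in('wrist','side'):
    c,J,z,f=look(n);y=J[...,1];w=f.min(-1)>80;ok=(c['depth']>.05)&(abs(J[...,0])<85)
    show('c',J,z,ok&w&(z>65)&(z<78)&(abs(y-21)<25))
    show('jaw',J,z,ok&(z>38)&(z<44)&(f[...,0]>1.8*f[...,2])&(y<-5)&(y>-60))
s=sense();print(s['tool_pos'],s['ft_force'],s['time_s'])"
```

```text
c 4396 jx [-65.4  61.9] jy [10.1 19.6 35. ] line y@0 19.6 ang -0.53 z [65.8 70.  71.9]
jaw 2952 jx [-71.7  74.3] jy [-29.  -19.9  -9.5] line y@0 -19.9 ang -0.44 z [39.4 40.7 41.9]
c 380 jx [-68.6  59.2] jy [ 8.9 25.1 36.5] line y@0 25.1 ang -0.41 z [65.5 70.3 73.3]
jaw 223 jx [-74.5  71.4] jy [-30.8 -20.4 -10.5] line y@0 -20.4 ang -1.07 z [38.8 41.4 43.3]
[ 0.48845489 -0.1294087   0.17798905] [-0.34651895  0.85332747 -1.13428018] 18.95
```

The jaw held at 27 N without moving, so there is no slack, and bar_c is still seated. I hand in.

```bash
python3 -c "
from plant import *
print(hand_in())"
```

```text
the job is handed in; nothing more can be done
None
```

The job is handed in: the jaw is closed tight on the two lower bars (no movement under a final 27 N push), bar_c is seated in the groove on top with its ends within about 4 mm of theirs, and I moved nowhere near the jack, jar or clamp; the hand-in returned no verdict.

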